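# Seal the biscuit jar and shut the display case

### The arm

A 6-joint arm with a two-finger parallel gripper is mounted at the origin on the work surface. World frame = base frame: x ahead of the robot, y to its left, z up, the work surface at z = 0. Lengths are in m, angles in degrees, forces in N, time in s.
With the tool pointing down it reaches from about 0.3 to 0.825 m from the base axis. Payload 5.4 kg.
Tool frame: the origin (TCP) lies at the very end of the fingers, on their centre line; the grasp point (between the pads) lies 19 mm behind it (pinch_z is the distance from the TCP to the grasp point, in m); z points along the fingers, y is the line along which they close (so a half turn about z gives the same grasp; the last joint's range is limited). The gripper opens to 92 mm and grips with 3 to 60 N. Pads are 20 mm wide; open, the fingers measure 128 mm over their backs; the gripper's body (75 mm by 189 mm) begins 69 mm behind the grasp point.
Start: joints at [-84.001, 9.076, 91.501, -0, 79.423, -12.038], TCP at [0.178, -0.547, 0.215] pointing down, gripper open.
Joint ranges: [-166.64, 166.64], [-54.1, 131.32], [10.49, 154.53], [-73.88, 253.88], [9.74, 151.15], [-171.62, 171.62]. Speed limits (degrees/s): [147.25, 147.25, 180, 180, 180, 180].

### API

Orientations are given as a 3x3 rotation matrix whose columns are the frame's x, y, z axes.
In Python, from station import read_state, capture, hand_in, pinch_z gives the robot as it stands.
- The arm moves only by the tool send_rows, never from a script. Its argument "commands" is a list that holds one entry, the list of rows, each a list of 7 numbers: the shift along the world's x, y, z in mm, then the turn, a rotation vector about the world's x, y, z in degrees, then the closure, from -1 (fully open) to 1 (shut). In form: [[[dx, dy, dz, rx, ry, rz, claw], ...]]. A call has 1 to 10 rows; each row shifts and turns the commanded pose from where the row before left it; what a row does not reach is not made up. A row lasts 1/8 s, in which the tool goes at most 62.5 mm and 10.7 degrees, less where a joint would pass 70% of its speed; a pose out of reach is approached as far as the arm can. A call with a gripper value outside its range is refused whole. The fingers move at their own pace and stop on an object; "force" is the grip in N (left out, the last holds). Time passes only in rows, so rows that do not move let the fingers close. It gives the time, the measured TCP pose, the force, the opening and the grip force at its end, in the units of the state.
- read_state(): the state, without advancing time (a new reading comes with each control period).
- capture(name): name is "scene" or "top" or "wrist"; returns a dict with "color" (420x560x3 uint8, red, green, blue), "depth" (420x560 float32, m along the optical axis (not along the pixel's ray), 0 where there is no reading), "K" (3x3 intrinsics, pixels), "origin" and "attitude" of the camera in the world; the wrist camera has in their place "hand_eye" (4x4, takes a point from camera to tool coordinates, whose origin is the TCP and whose axes are the flange's). Camera axes: x right, y up, looking along -z (the intrinsics and any distortion apply to the point x, -y, -z); pixel columns grow to the right and rows downward; lengths in m; the calibration is good to about 2 mm. The wrist camera is an equidistant fisheye: a pixel r from the principal point sees the ray r / f radians off the axis. A picture is of the moment at which its call begins: read the wrist's pose just before it.
- hand_in(): hands the job in; it is judged then, once.
The state is a dict: "time_s": time; "joint_pos": joint angles; "qvel": joint speeds; "effort": joint torques, N m; "tcp_pos": TCP position; "tcp_rot": TCP orientation; "contact_force": force on the tool from outside, world axes, zero at the start; "moment": the same for the moment, N m; "width": finger opening in m; "grasp_force": force on a finger pad.
Only numpy, scipy, OpenCV 4.12 (cv2) and the standard library are available. Lean on these libraries where they do the work, as an engineer would, in place of code of your own. Each camera call takes 0.05 s, during which the arm holds its last target. There are 200 camera calls.

### The job

The biscuit jar in the pastry display case has been left with its wire clasp undone. Swing the clasp lever down over centre until it snaps flat against the jar, then gently slide the case's door fully home against the frame. Leave the jar standing where it is and do not disturb the things on the counter.

Things in the scene. Friction and masses are not known exactly. Their poses are not given: they have to be found in the camera images.
- case: Fixed glass and aluminium display case on the counter, 366 deep (its x), 620 wide (y), 310 high. Origin: centre of its underside; x away from the robot, so the staff side with the door faces -x; z up. Deck inside 35 above the counter. The door runs along y in the plane x = -165 mm. Left half (y -10 to 295): standing pane, 18 mm behind the door plane. Right half: doorway, jamb at y = -295.
- doorway (a point): Middle of the doorway's sill, in the door plane, on the deck (35 above the counter). Axes as the case's. The clear opening is up to 275 wide with the door open. Above it a header bar, underside 275 and top 310 above the counter, reaches from 8 mm in front of the door plane to 35 mm behind it; a glass top lies behind the header. Track lips 5 high run along the sill.
- door_pull (a point): Grip centre of the sliding door's pull, 165 above the counter: an upright round steel bar, 10 thick, reaching 60 above and 60 below this point, its ends bent back to the door. It stands 35 mm in front (case -x) of the door's mid-plane; the pane is 6 thick, 27 mm free behind the bar. 30 mm from the door's closing edge. Axes as the case's.
- door (a joint): Travel in m of the sliding glass door (305 wide, 1.2 kg): 0 is home against the jamb on the right (case -y); grows as it opens to the left (case +y), stop at 0.275. About 3 N of track friction; it has no catch and stays where it is left.
- jar_center (a point): On the axis of the clip-top glass biscuit jar, 60 mm above its foot. Jar 110 diameter, 122 high over the glass lid, 1.2 to 1.8 kg with its lid and biscuits, loose on the deck inside the doorway. Its -x side, with the clasp, roughly faces the door; z up.
- clasp_hinge (a point): Hinge of the jar's clasp lever, at the front of the neck: 60 mm from the jar's axis towards the jar's -x, 88 mm above its foot. Axes as the jar's; the lever turns about the y axis through this point.
- clasp_bar (a point): Middle of the lever's free end, a wire cross-bar 28 long (jar's y) and 5 thick, to push on. The lever is a U of 4 mm steel wire, 36 wide at the hinge. With the lever shut this point is at (-9, 0, -52) mm from clasp_hinge in the jar's axes; it circles the hinge at 53 mm radius.
- clasp (a joint): Lever angle in rad: 0 shut, hanging flat along the jar; grows as it swings out to the jar's -x and up (at 1.4 the bar is level with the hinge and sticks out through the doorway, where it blocks the door); stop at 1.9. A wire loop ties it to the lid: pushing it down takes up to about 5 N at the bar, most near 0.9. Below 0.4 it is over centre and snaps shut by itself; let go above, it springs out.
- pitcher_center (a point): Steel milk pitcher, 86 diameter, 98 high, handle on one side reaching 69 from the axis; point on its axis half-way up. Bystander, loose on the counter.
- syrup_center (a point): Amber squeeze bottle with white nozzle, 60 diameter, 188 high; point on its axis half-way up. Bystander, loose on the counter.
- jigger_center (a point): Steel double-cone jigger, 50 diameter, 85 high; point on its axis half-way up. Bystander, loose on the counter.
Not all that is in view belongs to the job. There is more than one size of the part that bears syrup_center; the job needs the largest.

How it is judged:
By the outcome, as a careful person would: the job done as asked, in the order asked, and still so for the second after the job is handed in, with the robot touching nothing.
It also fails if it takes over 53 s, if anything falls off the work surface, if the arm or the gripper's body presses on something with over 40 N, if the wrist force passes 120 N, or if a joint passes its speed limit or range.

## Working session

There is one attempt and no reset: what is moved stays moved. The work goes in short steps, Python scripts to look and compute and a tool call to move; the robot and the scene stay as the last step left them, time stands still between calls to the robot, and variables do not carry over. Pictures are saved under pics/ and viewed, at most 10 in all, crops included, and the job is handed in when it is done.

Besides the shell and the picture viewer there is one more tool, called after ">>>" as name(argument=value, ...) on one line, values as JSON. send_rows: Moves the arm, as the interface text tells. Its arguments: {"type":"object","properties":{"commands":{"type":"array"},"force":{"type":"number"}},"required":["commands"]}

```bash
mkdir -p pics
cat > h.py <<'E'
import numpy as np, cv2
from station import read_state, capture, hand_in, pinch_z
def save(c,n): cv2.imwrite(f'pics/{n}.png',c['color'][:,:,::-1])
def cloud(c):
    d=c['depth'];K=c['K'];v,u=np.mgrid[:d.shape[0],:d.shape[1]]
    p=np.stack([(u-K[0,2])/K[0,0]*d,-(v-K[1,2])/K[1,1]*d,-d],-1)
    return p@np.array(c['attitude']).T+np.array(c['origin'])
def ray(c,u,v):
    K=c['K'];r=np.array([(u-K[0,2])/K[0,0],-(v-K[1,2])/K[1,1],-1]);return np.array(c['origin']),np.array(c['attitude'])@r
def onz(c,u,v,z):
    o,r=ray(c,u,v);return o+r*(z-o[2])/r[2]
E
python3 - <<'E'
from h import *
import pickle
s=read_state();print(s)
cs={n:capture(n) for n in('scene','top')}
for n,c in cs.items():
    save(c,n+'0');print(n,c['K'],c['origin'],c['attitude'],c.keys())
pickle.dump(cs,open('c0.pkl','wb'))
E
```

```text
{'time_s': 0.0, 'joint_pos': array([-8.40010216e+01,  9.11284852e+00,  9.15724903e+01, -1.90823156e-04,
        7.94243884e+01, -1.20388594e+01]), 'qvel': array([-0.05143698,  0.10074227,  0.02574278, -0.08269258, -0.05185914,
       -0.01635553]), 'effort': array([ 8.69824307e-04, -3.85579956e+01, -3.22102761e+01,  7.00444914e-02,
        3.80376214e-02, -1.79831427e-04]), 'tcp_pos': array([ 0.17794668, -0.54609946,  0.21361423]), 'tcp_rot': array([[ 9.50852086e-01,  3.09645391e-01, -2.03404575e-04],
       [ 3.09645205e-01, -9.50850262e-01,  1.90427110e-03],
       [ 3.96241478e-04, -1.87366340e-03, -9.99998166e-01]]), 'contact_force': array([-0.41956268,  0.32321102,  0.24091473]), 'moment': array([ 0.06106785,  0.00299744, -0.00077719]), 'grasp_force': 0.0, 'width': 0.0922580893450551}
scene [[444.77451062   0.         274.9537406 ]
 [  0.         444.77451062 210.01065573]
 [  0.           0.           1.        ]] [0.18294216 0.2726666  1.40677588] [[-0.36495033  0.88226903 -0.29734258]
 [-0.93099644 -0.34323941  0.12422693]
 [ 0.00754188  0.32216154  0.94665467]] dict_keys(['color', 'depth', 'K', 'origin', 'attitude'])
top [[401.05690545   0.         280.02687371]
 [  0.         401.05690545 216.03681357]
 [  0.           0.           1.        ]] [0.35497132 0.1159832  1.44986931] [[ 1.12854907e-04  9.87223069e-01 -1.59344277e-01]
 [-9.99998345e-01  4.00746550e-04  1.77459475e-03]
 [ 1.81577755e-03  1.59343813e-01  9.87221481e-01]] dict_keys(['color', 'depth', 'K', 'origin', 'attitude'])
```

View pics/scene0.png

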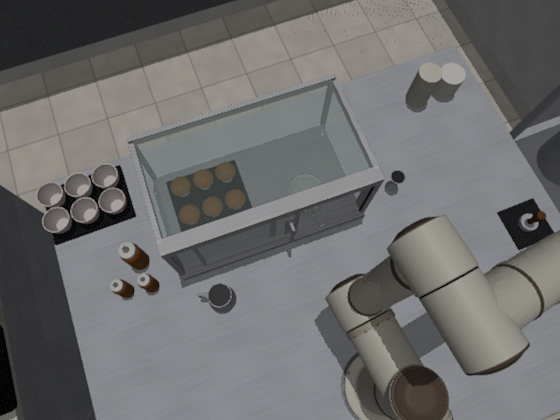

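View pics/top0.png

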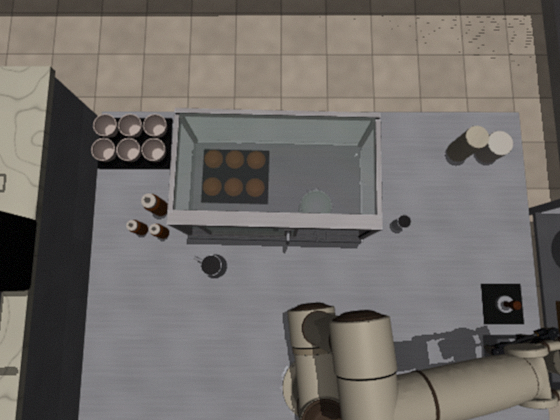

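Run:
```python
from h import *
import pickle
cs=pickle.load(open('c0.pkl','rb'))
for n,c in cs.items():
    P=cloud(c);z=P[...,2]
    m=((abs(z-.31)<.006)&(P[...,0]>.3)&(P[...,0]<1.1)&(P[...,1]<.5)).astype(np.uint8)
    k,l,st,ce=cv2.connectedComponentsWithStats(m)
    for i in range(1,k):
        if st[i,4]>100:
            q=P[l==i][:,:2].astype(np.float32);r=cv2.minAreaRect(q*1000);print(n,'top comp',st[i],r,cv2.boxPoints(r).round(0).tolist())
    for (u,v) in ([(316,203),(288,237),(402,222),(212,265),(288,230)] if n=='top' else [(304,185),(292,225),(398,177),(220,295)]):
        print(n,u,v,P[v,u].round(3))
    zz={'top':(230,180,130,80),'scene':(240,150,150,100)}[n]
    x,y,w,h=zz
    cv2.imwrite(f'pics/{n}_crop.png',cv2.resize(c['color'][y:y+h,x:x+w,::-1],None,fx=5,fy=5,interpolation=cv2.INTER_CUBIC))
```

```text
scene top comp [  126    74   258   183 25906] ((687.7886962890625, 129.2667236328125), (621.8567504882812, 358.48931884765625), 88.55549621582031) [[501.0, -177.0], [859.0, -186.0], [875.0, 436.0], [516.0, 445.0]]
scene 304 185 [0.565 0.031 0.31 ]
scene 292 225 [0.495 0.09  0.229]
scene 398 177 [ 0.558 -0.311  0.087]
scene 220 295 [0.408 0.346 0.099]
top top comp [  167   108   216   123 21872] ((685.03173828125, 125.38265991210938), (621.2721557617188, 356.7596740722656), 88.5531997680664) [[499.0, -181.0], [856.0, -190.0], [871.0, 431.0], [515.0, 440.0]]
top 316 203 [0.577 0.01  0.309]
top 288 237 [0.487 0.089 0.23 ]
top 402 222 [ 0.555 -0.306  0.086]
top 212 265 [0.407 0.342 0.094]
top 288 230 [0.507 0.09  0.24 ]
```

View pics/scene_crop.png

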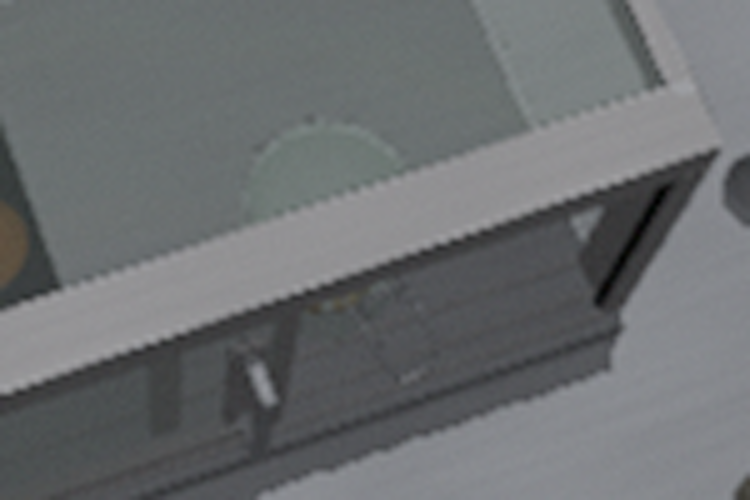

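View pics/top_crop.png

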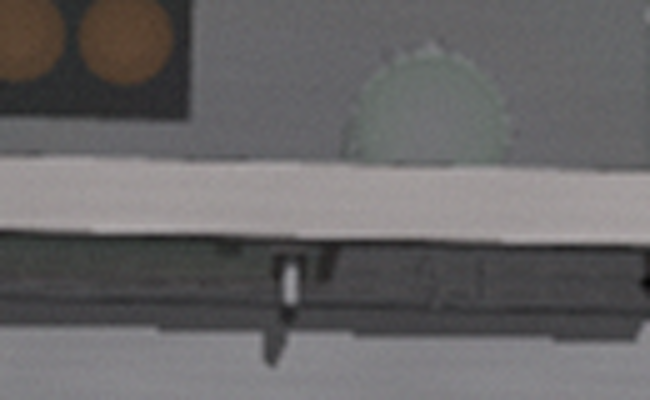

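```bash
cat >> h.py <<'E'
yaw=np.radians(-1.45);RC=np.array([[np.cos(yaw),-np.sin(yaw),0],[np.sin(yaw),np.cos(yaw),0],[0,0,1]])
OC=np.array([.681,.1275,0])
tocase=lambda p:(RC.T@(np.array(p)-OC)).round(4)
toworld=lambda p:(RC@np.array(p)+OC).round(4)
def tri(o1,r1,o2,r2):
    A=np.stack([r1,-r2],1);t=np.linalg.lstsq(A,o2-o1,rcond=None)[0]
    a,b=o1+r1*t[0],o2+r2*t[1];return (a+b)/2,np.linalg.norm(a-b)
E
python3 - <<'E'
from h import *
import pickle
cs=pickle.load(open('c0.pkl','rb'));S,T=cs['scene'],cs['top']
def both(n,a,b):
    p,g=tri(*ray(S,*a),*ray(T,*b));print(n,p.round(4),'gap',g.round(4),'case',tocase(p))
both('bar',(322.4,225.6),(321,240))
both('pulltop',(292.4,227),(288,237))
for c,uv in((S,(304.5,186)),(T,(316,205))):
    p=onz(c,*uv,.157);print('lid',p,tocase(p))
print('doorway corners',toworld([-.165,-.295,0]),toworld([-.165,-.01,0]))
for n,c in cs.items():
    P=cloud(c);
    for z in(.035,):pass
c=capture('wrist');print(c['hand_eye'])
# bar/clasp depth pts near
P=cloud(S);q=P[215:232,305:330];m=(q[...,2]>.1)&(q[...,2]<.2);print(q[m].round(3)[:30])
P=cloud(T);q=P[230:246,300:335];m=(q[...,2]>.1)&(q[...,2]<.2);print(q[m].round(3)[:30])
E
```

```text
bar [ 0.4957 -0.0238  0.0797] gap 0.0083 case [-0.1814 -0.1559  0.0797]
pulltop [0.4879 0.0905 0.2307] gap 0.0028 case [-0.1921 -0.0419  0.2307]
lid [ 0.61452444 -0.0026535   0.157     ] [-0.0632 -0.1318  0.157 ]
lid [ 0.60037194 -0.00434652  0.157     ] [-0.0773 -0.1338  0.157 ]
doorway corners [ 0.5086 -0.1632  0.    ] [0.5158 0.1217 0.    ]
[[ 2.74440954e-04  9.62042917e-01  2.72898059e-01  7.77892307e-02]
 [ 9.99999902e-01 -3.58595402e-04  2.58496669e-04 -5.84338291e-04]
 [ 3.46544879e-04  2.72897961e-01 -9.62042921e-01 -1.69523667e-01]
 [ 0.00000000e+00  0.00000000e+00  0.00000000e+00  1.00000000e+00]]
[[ 0.532  0.007  0.12 ]
 [ 0.53   0.005  0.123]
 [ 0.518 -0.033  0.116]
 [ 0.528  0.006  0.12 ]
 [ 0.515 -0.032  0.116]
 [ 0.513 -0.034  0.12 ]
 [ 0.525  0.004  0.117]
 [ 0.51  -0.033  0.121]
 [ 0.522  0.005  0.116]
 [ 0.521  0.002  0.118]
 [ 0.507 -0.031  0.12 ]
 [ 0.505 -0.034  0.123]
 [ 0.517  0.004  0.12 ]
 [ 0.505 -0.031  0.116]
 [ 0.503 -0.033  0.121]
 [ 0.517  0.003  0.112]
 [ 0.513  0.002  0.12 ]
 [ 0.499 -0.03   0.125]
 [ 0.498 -0.034  0.123]
 [ 0.51   0.004  0.121]
 [ 0.
[... 256 characters left out ...]
24]
 [ 0.522 -0.036  0.123]
 [ 0.519  0.     0.12 ]
 [ 0.52  -0.037  0.114]
 [ 0.516 -0.     0.115]
 [ 0.516 -0.037  0.12 ]
 [ 0.513 -0.     0.115]
 [ 0.513 -0.004  0.112]
 [ 0.512 -0.036  0.122]
 [ 0.51  -0.     0.116]
 [ 0.508 -0.002  0.127]
 [ 0.509 -0.037  0.117]
 [ 0.507 -0.004  0.112]
 [ 0.506 -0.037  0.117]
 [ 0.502 -0.002  0.125]
 [ 0.503 -0.007  0.115]
 [ 0.502 -0.036  0.12 ]
 [ 0.499 -0.006  0.124]
 [ 0.499 -0.036  0.119]
 [ 0.495 -0.006  0.124]
 [ 0.495 -0.036  0.122]
 [ 0.492 -0.006  0.12 ]
 [ 0.492 -0.009  0.124]
 [ 0.492 -0.026  0.124]
 [ 0.492 -0.029  0.12 ]
 [ 0.493 -0.033  0.118]
 [ 0.493 -0.037  0.114]
 [ 0.492 -0.039  0.122]
 [ 0.489 -0.009  0.12 ]
 [ 0.489 -0.013  0.119]]
```

>>> send_rows(commands=[[[20,45,10,0,0,0,1],[20,45,10,0,0,0,1],[20,45,10,0,0,0,1],[20,45,10,0,0,0,1],[20,45,10,0,0,0,1],[20,45,10,0,0,0,1],[20,45,10,0,0,0,1],[20,45,10,0,0,0,1],[20,45,10,0,0,0,1],[20,45,10,0,0,0,1]]], force=20)

```text
time_s: 1.4
tcp_pos: [0.3783, -0.0951, 0.3148]
tcp_rot: [[0.951, 0.309, 0.0], [0.309, -0.951, -0.0], [0.0, 0.0, -1.0]]
contact_force: [0.8, -0.3, -1.2]
width: 0.0003
grasp_force: 0.0
```

Run:
```python
from h import *
s=read_state();print(s['time_s'],s['joint_pos'].round(2).tolist(),s['tcp_pos'].round(4).tolist(),s['tcp_rot'].round(3).tolist(),s['width'])
```

```text
1.4 [-32.02, -22.88, 109.44, 0.0, 93.43, 39.96] [0.3783, -0.0951, 0.3148] [[0.951, 0.309, 0.0], [0.309, -0.951, -0.0], [0.0, 0.0, -1.0]] 0.0003186479628527748
```

>>> send_rows(commands=[[[10,10,10,0,0,10.6,1],[10,10,10,0,0,10.6,1],[10,10,5,0,0,10.6,1],[10,10,0,0,0,10.6,1],[10,10,0,0,0,10.6,1],[0,8,0,0,0,10.6,1],[0,7,0,0,0,10.6,1],[0,0,0,0,0,10.6,1],[0,0,0,0,0,10.6,1],[0,0,0,0,0,10.6,1]]])

```text
time_s: 2.65
tcp_pos: [0.4278, -0.0316, 0.3393]
tcp_rot: [[-0.565, 0.825, -0.001], [0.825, 0.565, 0.0], [0.0, -0.0, -1.0]]
contact_force: [-0.0, 0.6, 0.1]
width: 0.0004
grasp_force: 0.0
```

>>> send_rows(commands=[[[0,0,0,0,0,10.6,1],[0,0,0,0,0,10.6,1],[0,0,0,0,0,10.6,1],[0,0,0,0,0,10.6,1],[0,0,0,0,0,10.6,1],[0,0,0,0,0,10.6,1],[0,0,0,1.4,-9.9,0,1],[0,0,0,1.4,-9.9,0,1],[0,0,0,1.4,-9.9,0,1],[0,0,0,1.4,-9.9,0,1]]])

```text
time_s: 3.9
tcp_pos: [0.4335, -0.0323, 0.34]
tcp_rot: [[-0.76, -0.139, 0.635], [-0.102, 0.99, 0.095], [-0.642, 0.007, -0.767]]
contact_force: [-55.4, 15.8, 18.0]
width: 0.0005
grasp_force: 0.0
```

Run:
```python
from h import *
s=read_state();print(s['time_s'],s['joint_pos'].round(2).tolist(),s['tcp_pos'].round(4).tolist(),s['tcp_rot'].round(3).tolist(),s['contact_force'])
c=capture('wrist');save(c,'w1')
```

```text
3.9 [-45.68, -54.14, 131.95, 32.14, 78.14, -143.42] [0.4335, -0.0323, 0.34] [[-0.76, -0.139, 0.635], [-0.102, 0.99, 0.095], [-0.642, 0.007, -0.767]] [-55.40987283  15.78153569  18.00713066]
```

View pics/w1.png

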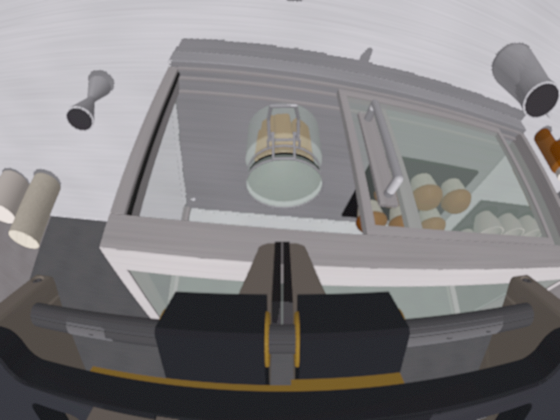

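>>> send_rows(commands=[[[10,0,0,-1.4,9.9,0,1],[0,0,0,0,0,0,1]]])

```text
time_s: 4.2
tcp_pos: [0.4443, -0.0318, 0.3383]
tcp_rot: [[-0.863, -0.139, 0.486], [-0.117, 0.99, 0.076], [-0.492, 0.009, -0.87]]
contact_force: [0.1, -0.0, 0.2]
width: 0.0005
grasp_force: 0.0
```

Run:
```python
from h import *
s=read_state();print(s['time_s'],s['joint_pos'].round(2).tolist(),s['tcp_pos'].round(4).tolist(),s['tcp_rot'].round(3).tolist(),s['contact_force'],s['effort'].round(1))
```

```text
4.2 [-35.23, -40.99, 122.49, 20.59, 77.25, -133.88] [0.4443, -0.0318, 0.3383] [[-0.863, -0.139, 0.486], [-0.117, 0.99, 0.076], [-0.492, 0.009, -0.87]] [ 0.05232195 -0.03852247  0.24511742] [  0.7  -5.8 -34.9   0.8  -1.5   0.4]
```

```bash
cat > kin.py <<'E'
import numpy as np
from scipy.optimize import least_squares
from scipy.spatial.transform import Rotation as R
D=[([-84.001,9.113,91.572,0,79.424,-12.039],[.17795,-.5461,.21361]),
([-32.02,-22.88,109.44,0,93.43,39.96],[.3783,-.0951,.3148]),
([-45.68,-54.14,131.95,32.14,78.14,-143.42],[.4335,-.0323,.34]),
([-35.23,-40.99,122.49,20.59,77.25,-133.88],[.4443,-.0318,.3383])]
rz=lambda a:R.from_euler('z',a,degrees=True).as_matrix()
ry=lambda a:R.from_euler('y',a,degrees=True).as_matrix()
def fk(q,p):
    h,a,d,L1,e,L2,w,L=p
    A=rz(q[0]);B=A@ry(q[1]);C=B@ry(q[2]);E=C@rz(q[3]);F=E@ry(q[4]);G=F@rz(q[5])
    pos=np.array([0,0,h])+A@[a,d,0]+B@[0,0,L1]+C@[e,0,L2]+E@[0,w,0]+F@[0,0,L]
    return pos,G
if __name__=='__main__':
    f=least_squares(lambda p:np.concatenate([[ (fk(q,p)[0]-x)*1e3 for q,x in D]]).ravel().tolist()+list(np.array(p)*.02),[.3,0,.06,.36,0,.5,.06,.3])
    print(f.x.round(4),f.fun.round(2))
    for q,x in D: print(fk(q,f.x)[1].round(3).tolist())
E
python3 kin.py
```

```text
[ 2.976e-01 -0.000e+00  1.201e-01  3.854e-01  4.720e-02  5.191e-01
 -2.000e-04  3.219e-01] [ 0.02 -0.   -0.   -0.03 -0.02 -0.   -0.01 -0.03 -0.01  0.01  0.03  0.01
  0.01 -0.    0.    0.01  0.    0.01 -0.    0.01]
[[-0.31, 0.951, -0.0], [0.951, 0.31, 0.002], [0.002, 0.0, -1.0]]
[[-0.309, 0.951, 0.0], [0.951, 0.309, -0.0], [-0.0, 0.0, -1.0]]
[[0.139, -0.76, 0.635], [-0.99, -0.102, 0.095], [-0.007, -0.642, -0.767]]
[[0.139, -0.863, 0.486], [-0.99, -0.117, 0.076], [-0.009, -0.492, -0.87]]
```

```bash
cat >> kin.py <<'E'
P=[.2976,0,.1201,.3854,.0472,.5191,0,.3219]
LO=np.array([-166.64,-54.1,10.49,-73.88,9.74,-171.62]);HI=np.array([166.64,131.32,154.53,253.88,151.15,171.62])
CT=np.array([[0,-1,0],[1,0,0],[0,0,1.]])
def tool(th,yaw,flip):   # tool z tilted th from down toward heading yaw; flip=1: camera (tool x) on robot side
    u=np.array([np.cos(np.radians(yaw)),np.sin(np.radians(yaw)),0])
    t=np.radians(th);z=u*np.sin(t)-np.array([0,0,np.cos(t)]);y=np.cross([0,0,1],u)*(1 if flip else -1)
    return np.stack([np.cross(y,z),y,z],1)
def ik(pos,Rt,seed):
    def f(q):
        x,G=fk(q,P);return np.r_[(x-pos)*10,R.from_matrix((G@CT).T@Rt).as_rotvec()]
    s=least_squares(f,np.clip(seed,LO+.1,HI-.1),bounds=(LO,HI),x_scale=30.)
    return s.x,np.abs(s.fun).max()
def allik(pos,Rt):
    out=[]
    for j4 in(-40,0,60,120,180,220):
        for j6 in(-120,0,120):
            for j5 in (25,90):
                q,e=ik(pos,Rt,np.array([-10,-10,120,j4,j5,j6.__float__()]))
                if e<1e-3 and not any(np.abs(q-o).max()<1 for o in out): out.append(q)
    return out
E
python3 - <<'E'
from kin import *
G=R.from_matrix
print((fk(D[3][0],P)[1]@CT).round(3))
for th in(25,30,35,40,50):
  for yaw in(8,-5,-20):
    for fl in(0,1):
      for p in([.483,-.021,.137],[.52,-.016,.08]):
        for q in allik(np.array(p),tool(th,yaw,fl)):
            print(th,yaw,fl,p,q.round(0).tolist(),'marg',min((q-LO).min(),(HI-q).min()).round(1))
E
```

```text
[[-0.863 -0.139  0.486]
 [-0.117  0.99   0.076]
 [-0.492  0.009 -0.87 ]]
25 8 0 [0.483, -0.021, 0.137] [-27.0, -21.0, 132.0, 18.0, 50.0, 46.0] marg 22.6
25 8 0 [0.52, -0.016, 0.08] [-23.0, -8.0, 129.0, 20.0, 39.0, 45.0] marg 25.6
25 8 1 [0.483, -0.021, 0.137] [-27.0, -21.0, 132.0, 18.0, 50.0, -134.0] marg 22.6
25 8 1 [0.52, -0.016, 0.08] [-23.0, -8.0, 129.0, 20.0, 39.0, -135.0] marg 25.6
25 -5 0 [0.483, -0.021, 0.137] [-22.0, -22.0, 132.0, 10.0, 46.0, 68.0] marg 22.1
25 -5 0 [0.52, -0.016, 0.08] [-19.0, -8.0, 129.0, 10.0, 35.0, 69.0] marg 25.3
25 -5 1 [0.483, -0.021, 0.137] [-22.0, -22.0, 132.0, 10.0, 46.0, -112.0] marg 22.1
25 -5 1 [0.52, -0.016, 0.08] [-19.0, -8.0, 129.0, 10.0, 35.0, -111.0] marg 25.3
25 -20 0 [0.483, -0.021, 0.137] [-16.0, -20.0, 131.0, -3.0, 44.0, 96.0] marg 23.4
25 -20 0 [0.52, -0.016, 0.08] [-13.0, -7.0, 128.0, -5.0, 34.0, 100.0] marg 24.4
25 -20 1 [0.483, -0.021, 0.137] [-16.0, -20.0, 131.0, -3.0, 44.0, -84.0] marg 23.4
25 -20 1 [0.52, -0.016, 0.08] [-13.0, -7.0, 128.0, -5.0, 34.0, -80.0] marg 24.4
30 8 0 [0.483, -0.021, 0.137] [-29.0, -25.0, 136.0, 24.0, 47.0
[... 2864 characters left out ...]
21, 0.137] [-42.0, -39.0, 153.0, 57.0, 45.0, 5.0] marg 1.8
50 8 0 [0.52, -0.016, 0.08] [-36.0, -15.0, 147.0, 79.0, 33.0, -18.0] marg 7.4
50 8 1 [0.52, -0.016, 0.08] [-36.0, -15.0, 147.0, 79.0, 33.0, 162.0] marg 7.4
50 -5 0 [0.483, -0.021, 0.137] [-30.0, -42.0, 154.0, 44.0, 28.0, 32.0] marg 0.3
50 -5 0 [0.52, -0.016, 0.08] [-25.0, -17.0, 148.0, 90.0, 15.0, -13.0] marg 5.3
50 -5 1 [0.483, -0.021, 0.137] [-30.0, -42.0, 154.0, 44.0, 28.0, -148.0] marg 0.3
50 -5 1 [0.52, -0.016, 0.08] [-25.0, -17.0, 148.0, 90.0, 15.0, 167.0] marg 4.2
50 -20 0 [0.483, -0.021, 0.137] [-13.0, -34.0, 150.0, -20.0, 14.0, 114.0] marg 4.3
50 -20 1 [0.483, -0.021, 0.137] [-13.0, -34.0, 150.0, -20.0, 14.0, -66.0] marg 4.3
```

>>> send_rows(commands=[[[4,1,-30,0,0,0,1],[4,1,-30,0,0,0,1],[4,1,-30,0,0,0,1],[4,1,-30,0,0,0,1],[4,2,-25,0,0,0,1],[6,2,-20,0,0,0,1],[6,1,-10,0,0,0,1],[0,0,0,0,0,0,1]]])

```text
time_s: 5.2
tcp_pos: [0.475, -0.0241, 0.1653]
tcp_rot: [[-0.86, -0.135, 0.492], [-0.114, 0.991, 0.072], [-0.497, 0.005, -0.868]]
contact_force: [-0.3, 0.3, -0.1]
width: 0.0005
grasp_force: 0.0
```

```bash
cat >> h.py <<'E'
def wcloud(c,s):
    d=c['depth'];K=c['K'];v,u=np.mgrid[:d.shape[0],:d.shape[1]]
    x=(u-K[0,2])/K[0,0];y=(v-K[1,2])/K[1,1];r=np.hypot(x,y)+1e-9
    k=np.tan(np.minimum(r,1.5))/r
    p=np.stack([x*k*d,-y*k*d,-d,np.ones_like(d)],-1)@np.array(c['hand_eye']).T
    return p[...,:3]@s['tcp_rot'].T+s['tcp_pos']
E
python3 - <<'E'
from h import *
s=read_state();c=capture('wrist');save(c,'w2');T=capture('top')
print(s['time_s'],s['joint_pos'].round(1).tolist(),s['tcp_pos'].round(4).tolist(),s['tcp_rot'][:,2].round(3),s['contact_force'].round(1))
W=wcloud(c,s)
m=(c['depth']>0)&(W[...,0]>.475)&(W[...,0]<.56)&(abs(W[...,1]+.02)<.03)&(W[...,2]>.105)&(W[...,2]<.14)
q=W[m];print(len(q))
for a in np.arange(.475,.56,.005):
    k=(q[:,0]>=a)&(q[:,0]<a+.005)
    if k.sum(): print(round(a,3),k.sum(),q[k].min(0).round(3),q[k].max(0).round(3),np.median(q[k],0).round(3))
for uv in ((280,200),):print(W[uv[1],uv[0]])
E
```

```text
5.2 [-30.5, -29.3, 135.4, 23.2, 52.2, -139.0] [0.475, -0.0241, 0.1653] [ 0.492  0.072 -0.868] [-0.3  0.3 -0.1]
560
0.485 4 [ 0.49  -0.01   0.121] [ 0.49  -0.006  0.123] [ 0.49  -0.008  0.122]
0.49 269 [ 0.49  -0.036  0.119] [ 0.495 -0.004  0.124] [ 0.493 -0.018  0.122]
0.495 81 [ 0.495 -0.036  0.119] [ 0.5   -0.002  0.124] [ 0.496 -0.028  0.123]
0.5 40 [ 0.5   -0.036  0.119] [ 0.505 -0.     0.123] [ 0.503 -0.005  0.121]
0.505 44 [ 0.505 -0.036  0.118] [0.51  0.002 0.122] [ 0.507 -0.033  0.12 ]
0.51 38 [ 0.51  -0.037  0.118] [0.515 0.003 0.121] [ 0.513 -0.002  0.119]
0.515 44 [ 0.515 -0.036  0.118] [0.52  0.003 0.121] [0.517 0.    0.119]
0.52 33 [ 0.52  -0.036  0.117] [0.525 0.004 0.121] [ 0.522 -0.033  0.119]
0.525 7 [ 0.525 -0.036  0.118] [0.529 0.006 0.12 ] [0.526 0.005 0.119]
[ 0.55322633 -0.01362754  0.03707713]
```

View pics/w2.png

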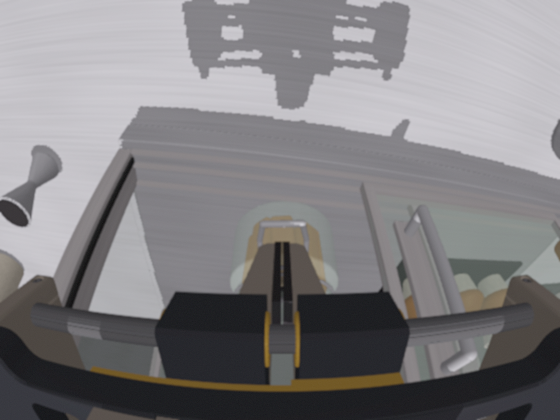

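>>> send_rows(commands=[[[9,2,-18,0,0,0,1],[9,1,-19,0,0,0,1],[1,0,-8,0,0,0,1],[2,0,-7,0,0,0,1],[1,0,-7,0,0,0,1],[0,0,0,0,0,0,1]]])

```text
time_s: 6.05
tcp_pos: [0.4972, -0.0212, 0.1063]
tcp_rot: [[-0.86, -0.135, 0.492], [-0.114, 0.991, 0.072], [-0.497, 0.005, -0.868]]
contact_force: [-3.2, 0.5, 1.9]
width: 0.0003
grasp_force: 1.5
```

```bash
cat > look.py <<'E'
from h import *
s=read_state();c=capture('wrist')
print(s['time_s'],s['joint_pos'].round(1).tolist(),s['tcp_pos'].round(4).tolist(),s['contact_force'].round(1))
W=wcloud(c,s)
np.save('W.npy',W)
m=(c['depth']>0)&(W[...,0]>.47)&(W[...,0]<.56)&(abs(W[...,1]+.02)<.03)&(W[...,2]>.06)&(W[...,2]<.14)
q=W[m]
for a in np.arange(.47,.56,.005):
    k=(q[:,0]>=a)&(q[:,0]<a+.005)
    if k.sum(): print(round(a,3),k.sum(),q[k].min(0).round(3),q[k].max(0).round(3),np.median(q[k],0).round(3))
E
python3 look.py
```

```text
6.05 [-28.0, -18.2, 135.3, 26.5, 41.3, -142.4] [0.4972, -0.0212, 0.1063] [-3.2  0.5  1.9]
0.47 596 [ 0.47  -0.04   0.123] [ 0.475 -0.008  0.138] [ 0.472 -0.024  0.13 ]
0.475 483 [ 0.475 -0.039  0.114] [ 0.48  -0.009  0.14 ] [ 0.477 -0.024  0.122]
0.48 381 [ 0.48  -0.037  0.106] [ 0.485 -0.009  0.121] [ 0.482 -0.023  0.113]
0.485 236 [ 0.485 -0.035  0.101] [ 0.49  -0.009  0.112] [ 0.487 -0.024  0.105]
0.49 25 [ 0.49  -0.031  0.101] [ 0.495 -0.004  0.105] [ 0.494 -0.005  0.103]
0.495 8 [ 0.496 -0.036  0.103] [ 0.5   -0.003  0.106] [ 0.497 -0.003  0.105]
0.5 3 [ 0.5   -0.002  0.104] [ 0.502 -0.002  0.105] [ 0.501 -0.002  0.104]
0.545 12 [ 0.545 -0.014  0.121] [ 0.548 -0.014  0.125] [ 0.546 -0.014  0.123]
0.555 4 [ 0.557 -0.013  0.113] [ 0.559 -0.012  0.115] [ 0.558 -0.012  0.114]
```

Contact made and the lever is following (bar near x .493, z .103). Continuing the arc.

>>> send_rows(commands=[[[3,0,-7,0,0,0,1],[4,1,-7,0,0,0,1],[3,1,-4,0,0,0,1],[4,0,-4,0,0,0,1],[3,1,-2,0,0,0,1],[0,0,0,0,0,0,1]]])

```text
time_s: 6.85
tcp_pos: [0.5144, -0.0182, 0.0819]
tcp_rot: [[-0.86, -0.135, 0.491], [-0.114, 0.991, 0.071], [-0.497, 0.005, -0.868]]
contact_force: [0.2, 0.2, 1.1]
width: 0.0005
grasp_force: 0.0
```

```bash
python3 look.py
```

```text
6.85 [-26.1, -11.7, 133.5, 28.3, 36.3, -143.6] [0.5144, -0.0182, 0.0819] [0.2 0.2 1.1]
0.47 158 [ 0.47  -0.029  0.125] [ 0.475 -0.006  0.139] [ 0.474 -0.019  0.132]
0.475 947 [ 0.475 -0.04   0.118] [ 0.48  -0.005  0.14 ] [ 0.478 -0.021  0.126]
0.48 970 [ 0.48  -0.04   0.111] [ 0.485 -0.006  0.137] [ 0.482 -0.023  0.119]
0.485 625 [ 0.485 -0.038  0.102] [ 0.49  -0.005  0.136] [ 0.487 -0.021  0.11 ]
0.49 548 [ 0.49  -0.036  0.094] [ 0.495 -0.006  0.116] [ 0.492 -0.021  0.101]
0.495 438 [ 0.495 -0.035  0.086] [ 0.5   -0.006  0.122] [ 0.497 -0.02   0.093]
0.5 342 [ 0.5   -0.033  0.077] [ 0.505 -0.006  0.124] [ 0.502 -0.02   0.084]
0.505 78 [ 0.505 -0.032  0.076] [ 0.508 -0.009  0.082] [ 0.506 -0.024  0.078]
0.51 7 [ 0.512 -0.002  0.079] [ 0.515 -0.001  0.081] [ 0.514 -0.001  0.08 ]
0.55 25 [ 0.551 -0.013  0.1  ] [ 0.555 -0.006  0.138] [ 0.553 -0.012  0.104]
0.555 461 [ 0.555 -0.018  0.124] [ 0.56  -0.005  0.14 ] [ 0.557 -0.012  0.133]
```

>>> send_rows(commands=[[[3,0,-2,0,0,0,1],[3,0,-2,0,0,0,1],[3,1,-2,0,0,0,1],[3,0,-1,0,0,0,1],[0,0,0,0,0,0,1]]])

```text
time_s: 7.52
tcp_pos: [0.5265, -0.0172, 0.0751]
tcp_rot: [[-0.86, -0.135, 0.492], [-0.114, 0.991, 0.071], [-0.497, 0.005, -0.868]]
contact_force: [0.4, -0.7, -0.1]
width: 0.0005
grasp_force: 0.0
```

```bash
python3 look.py | tail -9; python3 -c "
from h import *
c=capture('wrist');cv2.imwrite('pics/w3.png',cv2.resize(c['color'][120:320,180:400,::-1],None,fx=3,fy=3))"
```

```text
0.49 1080 [ 0.49  -0.039  0.106] [ 0.495 -0.004  0.132] [ 0.492 -0.021  0.115]
0.495 709 [ 0.495 -0.038  0.098] [ 0.5   -0.004  0.13 ] [ 0.497 -0.022  0.107]
0.5 608 [ 0.5   -0.036  0.091] [ 0.505 -0.005  0.109] [ 0.502 -0.02   0.098]
0.505 467 [ 0.505 -0.034  0.082] [ 0.51  -0.005  0.112] [ 0.507 -0.019  0.089]
0.51 396 [ 0.51  -0.033  0.074] [ 0.515 -0.005  0.118] [ 0.512 -0.019  0.081]
0.515 197 [ 0.515 -0.031  0.069] [ 0.52  -0.005  0.08 ] [ 0.517 -0.021  0.073]
0.52 2 [ 0.52  -0.027  0.07 ] [ 0.52  -0.026  0.07 ] [ 0.52  -0.026  0.07 ]
0.55 39 [ 0.551 -0.014  0.061] [0.555 0.01  0.139] [ 0.553 -0.011  0.104]
0.555 575 [ 0.555 -0.019  0.122] [ 0.56  -0.006  0.14 ] [ 0.557 -0.013  0.132]
```

View pics/w3.png

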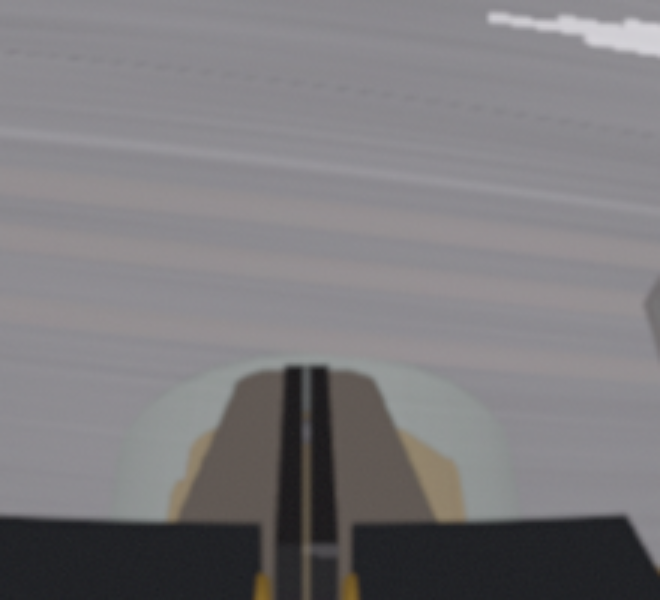

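>>> send_rows(commands=[[[-12,0,10,0,0,0,1],[-20,0,20,0,0,0,1],[-20,0,30,0,0,0,1],[-10,0,30,0,0,0,1]]])

```text
time_s: 8.12
tcp_pos: [0.4633, -0.017, 0.1656]
tcp_rot: [[-0.861, -0.134, 0.491], [-0.114, 0.991, 0.071], [-0.496, 0.005, -0.868]]
contact_force: [0.3, -0.3, 0.2]
width: 0.0006
grasp_force: 0.0
```

```bash
python3 look.py | tail -14; python3 -c "
from h import *
s=read_state();c=capture('wrist');cv2.imwrite('pics/w4.png',cv2.resize(c['color'][150:320,180:480,::-1],None,fx=2.5,fy=2.5))
W=wcloud(c,s);
m=(abs(W[...,2]-.165)<.05)&(W[...,0]<.5)&(W[...,0]>.46)&(W[...,1]>.04)&(W[...,1]<.13)
q=W[m]
for z in (.12,.14,.16,.18,.2):
  k=abs(q[:,2]-z)<.01
  if k.any(): print(z,k.sum(),q[k].min(0).round(4),q[k].max(0).round(4),np.median(q[k],0).round(4))
T=capture('top');p=onz(T,316,205,.157)
"
```

```text
8.125 [-30.4, -32.4, 137.1, 22.7, 53.4, -138.2] [0.4633, -0.017, 0.1656] [ 0.3 -0.3  0.2]
0.53 41 [ 0.533 -0.016  0.069] [0.535 0.003 0.076] [ 0.534 -0.002  0.072]
0.535 203 [ 0.535 -0.03   0.068] [0.54  0.006 0.088] [ 0.537 -0.012  0.073]
0.54 104 [ 0.54  -0.031  0.07 ] [0.545 0.006 0.091] [ 0.542 -0.027  0.082]
0.545 91 [ 0.545 -0.032  0.066] [ 0.55  -0.006  0.111] [ 0.548 -0.03   0.096]
0.55 509 [ 0.55  -0.031  0.06 ] [0.555 0.01  0.112] [ 0.552 -0.01   0.072]
0.555 139 [ 0.555 -0.034  0.06 ] [ 0.56  -0.02   0.103] [ 0.557 -0.027  0.077]
0.12 183 [0.4785 0.0858 0.1151] [0.4869 0.0958 0.13  ] [0.4803 0.089  0.1227]
0.14 282 [0.4783 0.0862 0.1301] [0.4875 0.0957 0.1499] [0.4803 0.0888 0.1403]
0.16 326 [0.4783 0.0858 0.15  ] [0.4863 0.0957 0.1699] [0.4804 0.089  0.1602]
0.18 365 [0.4781 0.0859 0.17  ] [0.4871 0.0961 0.1899] [0.4804 0.089  0.1802]
0.2 173 [0.4777 0.0862 0.19  ] [0.4859 0.0967 0.1993] [0.4804 0.0891 0.1942]
```

View pics/w4.png

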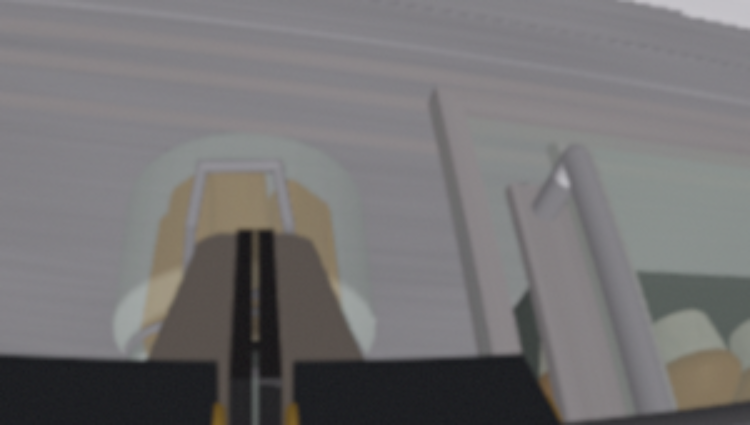

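Run:
```python
from kin import *
q=np.array([-30.4,-32.4,137.1,22.7,53.4,-138.2])
for yaw,p in((8,[.43,-.017,.18]),(-1,[.43,0.05,.17]),(-1,[.43,.126,.15]),(-1,[.487,.126,.15]),(-1,[.487,0.,.15]),(-1,[.481,-.11,.15])):
    q,e=ik(np.array(p),tool(30,yaw,1),q);print(yaw,p,q.round(1),e.round(4),min((q-LO).min(),(HI-q).min()).round(1))
```

```text
8 [0.43, -0.017, 0.18] [ -34.3  -42.6  141.    22.8   60.5 -139.9] 0.0 11.5
-1 [0.43, 0.05, 0.17] [ -14.9  -41.7  141.7    8.9   51.1 -107.7] 0.0 12.4
-1 [0.43, 0.126, 0.15] [  1.8 -33.4 139.6  -2.1  43.8 -86.1] 0.0 14.9
-1 [0.487, 0.126, 0.15] [  1.5 -21.2 131.9  -2.   39.3 -86.3] 0.0 22.6
-1 [0.487, 0.0, 0.15] [ -21.1  -26.6  135.6   14.5   43.5 -118.2] 0.0 19.0
-1 [0.481, -0.11, 0.15] [ -39.4  -24.   133.9   24.5   48.4 -141.2] 0.0 20.7
```

>>> send_rows(commands=[[[-33,0,5,0,0,0,1],[0,24,0,0,0,-4.5,1],[0,24,0,0,0,-4.5,1],[0,24,0,0,0,0,1],[0,24,-5,0,0,0,1],[0,24,-7,0,0,0,1],[0,24,-8,0,0,0,1],[0,0,0,0,0,0,1]]])

```text
time_s: 9.28
tcp_pos: [0.4296, 0.1283, 0.1472]
tcp_rot: [[-0.87, 0.018, 0.492], [0.018, 1.0, -0.004], [-0.492, 0.005, -0.871]]
contact_force: [-0.2, 0.3, -0.1]
width: 0.0006
grasp_force: 0.0
```

>>> send_rows(commands=[[[20,0,0,0,0,0,1],[20,0,0,0,0,0,1],[17,0,0,0,0,0,1],[0,0,0,0,0,0,1]]])

```text
time_s: 9.78
tcp_pos: [0.4887, 0.1258, 0.1495]
tcp_rot: [[-0.868, 0.023, 0.495], [0.022, 1.0, -0.007], [-0.495, 0.005, -0.869]]
contact_force: [-0.7, -1.1, -0.4]
width: 0.0008
grasp_force: 0.0
```

>>> send_rows(commands=[[[0,-4,0,0,0,0,1],[0,-3,0,0,0,0,1],[0,-3,0,0,0,0,1],[0,-3,0,0,0,0,1],[0,-4,0,0,0,0,1],[0,-5,0,0,0,0,1],[0,-6,0,0,0,0,1],[0,-7,0,0,0,0,1],[0,-7,0,0,0,0,1],[0,-7,0,0,0,0,1]]])

```text
time_s: 11.02
tcp_pos: [0.4881, 0.0773, 0.1499]
tcp_rot: [[-0.868, 0.022, 0.496], [0.022, 1.0, -0.006], [-0.496, 0.005, -0.868]]
contact_force: [-3.1, 3.1, 2.1]
width: 0.0003
grasp_force: 1.9
```

>>> send_rows(commands=[[[0,-7,0,0,0,0,1],[-1,-7,0,0,0,0,1],[0,-7,0,0,0,0,1],[0,-7,0,0,0,0,1],[0,-7,0,0,0,0,1],[-1,-7,0,0,0,0,1],[0,-7,0,0,0,0,1],[0,-7,0,0,0,0,1],[0,-7,0,0,0,0,1],[0,-7,0,0,0,0,1]]])

```text
time_s: 12.28
tcp_pos: [0.4861, 0.0074, 0.15]
tcp_rot: [[-0.868, 0.022, 0.496], [0.021, 1.0, -0.006], [-0.496, 0.005, -0.868]]
contact_force: [-3.2, 4.0, 2.8]
width: 0.0006
grasp_force: 1.9
```

>>> send_rows(commands=[[[0,-7,0,0,0,0,1],[-1,-7,0,0,0,0,1],[0,-7,0,0,0,0,1],[0,-7,0,0,0,0,1],[0,-7,0,0,0,0,1],[-1,-7,0,0,0,0,1],[0,-7,0,0,0,0,1],[0,-7,0,0,0,0,1],[0,-7,0,0,0,0,1],[0,-6,0,0,0,0,1]]])

```text
time_s: 13.52
tcp_pos: [0.4841, -0.0616, 0.15]
tcp_rot: [[-0.868, 0.022, 0.496], [0.022, 1.0, -0.006], [-0.496, 0.005, -0.868]]
contact_force: [-2.8, 3.1, 2.1]
width: 0.0003
grasp_force: 1.8
```

>>> send_rows(commands=[[[0,-6,0,0,0,0,1],[-1,-5,0,0,0,0,1],[0,-5,0,0,0,0,1],[0,-4,0,0,0,0,1],[0,-4,0,0,0,0,1],[0,-3,0,0,0,0,1],[0,-3,0,0,0,0,1],[0,-2,0,0,0,0,1],[0,-2,0,0,0,0,1],[0,-2,0,0,0,0,1]]])

```text
time_s: 14.78
tcp_pos: [0.4832, -0.0972, 0.15]
tcp_rot: [[-0.868, 0.022, 0.496], [0.021, 1.0, -0.006], [-0.496, 0.005, -0.868]]
contact_force: [-3.2, 3.9, 1.7]
width: 0.001
grasp_force: 1.8
```

>>> send_rows(commands=[[[0,-2,0,0,0,0,1],[0,-2,0,0,0,0,1],[0,-1.5,0,0,0,0,1],[0,-1.5,0,0,0,0,1],[0,-1,0,0,0,0,1],[0,-1,0,0,0,0,1]]])

```text
time_s: 15.52
tcp_pos: [0.4832, -0.1062, 0.15]
tcp_rot: [[-0.868, 0.022, 0.497], [0.022, 1.0, -0.006], [-0.497, 0.005, -0.868]]
contact_force: [-3.5, 2.3, 1.0]
width: 0.0005
grasp_force: 1.8
```

>>> send_rows(commands=[[[0,-1,0,0,0,0,1],[0,-1,0,0,0,0,1]]])

```text
time_s: 15.78
tcp_pos: [0.4832, -0.1082, 0.15]
tcp_rot: [[-0.868, 0.022, 0.497], [0.022, 1.0, -0.006], [-0.497, 0.005, -0.868]]
contact_force: [-3.5, 2.5, 1.7]
width: 0.0008
grasp_force: 1.8
```

>>> send_rows(commands=[[[0,-1,0,0,0,0,1],[0,-1,0,0,0,0,1]]])

```text
time_s: 16.02
tcp_pos: [0.4832, -0.1102, 0.15]
tcp_rot: [[-0.868, 0.022, 0.497], [0.022, 1.0, -0.006], [-0.497, 0.005, -0.868]]
contact_force: [-3.3, 3.3, 0.8]
width: 0.0006
grasp_force: 1.8
```

>>> send_rows(commands=[[[0,-1,0,0,0,0,1],[0,-1,0,0,0,0,1]]])

```text
time_s: 16.27
tcp_pos: [0.4832, -0.1122, 0.1501]
tcp_rot: [[-0.868, 0.022, 0.497], [0.022, 1.0, -0.006], [-0.497, 0.005, -0.868]]
contact_force: [-3.0, 3.7, -0.2]
width: 0.0008
grasp_force: 1.8
```

>>> send_rows(commands=[[[0,-1,0,0,0,0,1]]])

```text
time_s: 16.4
tcp_pos: [0.4832, -0.1127, 0.15]
tcp_rot: [[-0.868, 0.021, 0.496], [0.022, 1.0, -0.005], [-0.496, 0.007, -0.868]]
contact_force: [-3.9, 7.2, 2.1]
width: 0.0009
grasp_force: 3.9
```

>>> send_rows(commands=[[[0,-1,0,0,0,0,1]]])

```text
time_s: 16.52
tcp_pos: [0.4831, -0.1127, 0.1499]
tcp_rot: [[-0.868, 0.021, 0.496], [0.022, 1.0, -0.003], [-0.496, 0.009, -0.868]]
contact_force: [-4.4, 11.7, 4.3]
width: 0.0007
grasp_force: 5.9
```

>>> send_rows(commands=[[[0,4,0,0,0,0,1],[0,6,0,0,0,0,1],[-25,5,0,0,0,0,1],[-25,0,20,0,0,0,1],[0,0,40,0,0,0,1],[0,0,40,0,0,0,1],[0,0,0,0,0,0,1]]])

```text
time_s: 17.4
tcp_pos: [0.435, -0.1008, 0.255]
tcp_rot: [[-0.864, 0.023, 0.503], [0.019, 1.0, -0.012], [-0.503, -0.001, -0.864]]
contact_force: [0.3, -0.4, -0.3]
width: 0.0001
grasp_force: 0.0
```

Run:
```python
from h import *
s=read_state();c=capture('wrist');save(c,'w5')
print(s['time_s'],s['tcp_pos'],s['contact_force'].round(1))
W=wcloud(c,s)
m=(W[...,2]>.11)&(W[...,2]<.22)&(W[...,0]<.49)&(W[...,0]>.46)&(W[...,1]>-.2)&(W[...,1]<-.08)
q=W[m];print(len(q),np.median(q,0),tocase(np.median(q,0)),q.min(0),q.max(0))
m=(W[...,2]>.06)&(W[...,2]<.095)&(W[...,0]<.57)&(W[...,0]>.525)&(abs(W[...,1]+.012)<.03)
q=W[m];print('lever',len(q),q.min(0) if len(q) else 0)
```

```text
17.4 [ 0.43501989 -0.10080439  0.2549638 ] [ 0.3 -0.4 -0.3]
1031 [ 0.4749029  -0.13042807  0.17622077] [-0.1995 -0.2631  0.1762] [ 0.47274699 -0.1364257   0.11027146] [ 0.48051934 -0.12603028  0.21993282]
lever 0 0
```

View pics/w5.png

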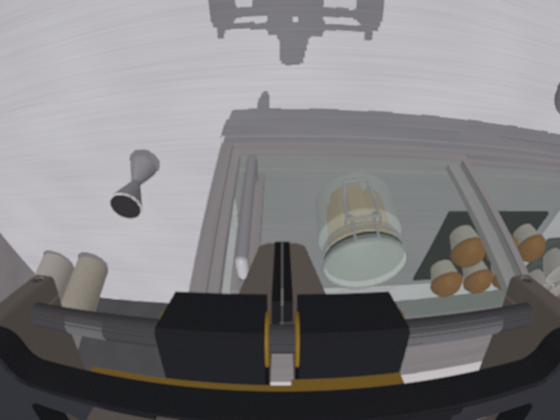

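The picture shows the door home: the pull is at about (247,215), next to the jamb, and measures case y −0.264 against −0.265 expected. The jar is standing with its lever flat at about (355,205), and the jigger is upright at (135,190).

```bash
python3 -c "
from station import hand_in;print(hand_in())"
```

```text
the job is handed in; nothing more can be done
None
```

The clasp is snapped shut and the door is fully home against the jamb. The jar is standing, and the job was handed in at about 17 s of the 53 s allowed. One risk: early on, while I was tilting the tool clear of everything, joint 2 read -54.14° against its -54.1° limit and the wrist force read about 60 N. I backed off at once, and the judge's verdict was not shown.

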